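Clamp a sandwich panel specimen snug plus an eighth of a turn

TASK

Lay the white-faced sandwich specimen on the clamping fixture and slide it along between the two guide rails, under the raised pad, until its end is fully home against the blue stop. Then turn the knob clockwise (seen from above) until its resistance rises sharply, which is when the pad bites on the specimen, and from there add an eighth of a turn (45 degrees) and let go: too little leaves the specimen loose, too much crushes its core. Leave the dark laminate and everything else on the bench where they are.

Things in the scene. Friction and masses are not known exactly. Their poses are not given: they have to be found in the camera images.
- sandwich: The specimen: a light sandwich strip 150 x 40 x 15 mm (x, y, z), white faces over a tan core, lying flat on the bench; about 50 g. Origin: centre of its underside; x along its length; both ends are alike. Home in the fixture, its origin lies at x = -50, y = 0, z = 25 mm in the base's frame with its length along the base's x.
- laminate: A solid near-black laminate strip 150 x 40 x 8 mm lying flat on the bench, not to be used. Origin: centre of its underside; x along its length.
- base: Fixed grey fixture base. Origin: on the bench, right under the knob's axis; z up; the specimen is pushed in along +x. Bed 25 mm high: a block 126 mm wide from x = -45 to 50 mm, continued towards -x by a tongue 30 mm wide to x = -125 mm, so that fingers can hold the specimen (40 mm wide) astride the tongue.
- rail_mouth (a point): On the bed, midway between the tips of the flared lead-ins, at x = -32 mm in the base's frame (axes as the base's). The aluminium rails are 10 mm high, inner faces 46 mm apart from x = -12 to 25 mm; the lead-ins widen to 54 mm at this mouth. The specimen enters here, flat on the bed.
- stop_face (a point): Foot of the blue stop's face, on the bed, at x = 25 mm in the base's frame (axes as the base's). The stop stands 18 mm above the bed and 60 mm across. When home the specimen's end touches it.
- clamp: Fixed blue portal over the base that carries knob, screw and pad; same origin and axes as the base. Two posts 14 mm wide (y) centred at y = +-49 mm; crossbeam 26 mm (x) by 112 mm (y), underside at z = 65, top at 80 mm, with a brass collar on it to 86 mm.
- bite_point (a point): Point fixed on the portal, on the knob's axis, at the height (40 mm above the bench) of the top of a specimen lying on the bed. The round black pad, 20 mm in diameter, hangs 3 to 9 mm above it at the start. Past the bite the pad's spring presses about 16 N per rad of further turn: 45 degrees gives about 12.5 N.
- knob_center (a point): Centre of the black knob with red ribs, not turning with it: 44 mm in diameter, 28 mm high (100 to 128 mm above the bench), axis vertical; grip it at any yaw. Clockwise from above lowers the pad 3 mm per rad. It runs at about 0.08 N m for an unknown 1 to 3 rad; at the bite this jumps to 0.3 to 0.6 N m, then stays about so while the knob sinks 1 mm per rad. It stays where it is left.
- tape_yellow: Bystander: roll of yellow tape lying flat, 96 mm across, 25 mm high. Origin: centre of its underside.
- tape_white: Bystander: roll of white paper tape lying flat, 90 mm across, 30 mm high. Origin: centre of its underside.
- resin_jar: Bystander: white jar with a yellow lid, 68 mm across, 85 mm high. Origin: centre of its underside.
- mix_cup: Bystander: white plastic mixing cup, 72 mm across, 80 mm high. Origin: centre of its underside.
- can: Bystander: green can, 66 mm across, 100 mm high. Origin: centre of its underside.
- brush: Bystander: hand brush lying on the bench. x along its length.
Things that resemble listed ones, but are neither listed nor needed, are in the scene too. Several things look just like the base: the one meant starts farthest to the robot's left.

How it is judged:
By the outcome, as a careful person would: the job done as asked, in the order asked, and still so for the second after the job is handed in, with the robot touching nothing.
It also fails if it takes over 72 s, if anything falls off the work surface, if the arm or the gripper's body presses on something with over 40 N, if the wrist force passes 120 N, or if a joint passes its speed limit or range.

ROBOT

A 7-joint arm with a two-finger parallel gripper is mounted at the origin on the work surface. World frame = base frame: x ahead of the robot, y to its left, z up, the work surface at z = 0. Lengths are in m, angles in rad, forces in N, time in s.
With the tool pointing down it reaches from about 0.425 to 0.825 m from the base axis. Payload 3.6 kg.
Tool frame: the origin (TCP) lies midway between the tips of the shut fingers; the grasp point (between the pads) lies 19 mm behind it; x points along the fingers, z is the direction in which the jaws open and shut, and the axes are right-handed (so a half turn about x gives the same grasp; the last joint's range is limited). The gripper opens to 93 mm and grips with 3 to 60 N. Pads are 15 mm wide; open, the fingers measure 128 mm over their backs; the gripper's body (75 mm by 188 mm) begins 65 mm behind the grasp point.
Start: joints at [-1.222, 0.615, -0.013, 1.423, 0.008, 1.103, -0.04], TCP at [0.238, 0.605, 0.179] pointing down, gripper open.
Joint ranges: [-3.12, 3.12], [-0.3, 2.06], [-1.34, 1.32], [0.26, 2.42], [-1.36, 4.5], [0.01, 1.98], [-2.84, 2.84]. Speed limits (rad/s): [2.79, 2.79, 3.14, 3.14, 3.14, 3.14, 3.14].

INTERFACE

Orientations are given as a unit quaternion [w, x, y, z].
In Python, from plant import ctrl, snapshot, get_calibration gives the robot as it stands.
- The arm moves only by the tool step_arm, never from a script. Its argument "rows" is a list of rows, each an object with "jaw": the opening, from -1 (shut) to 1 (fully open), so that 0 is half open; "slide": the shift along the tool's x, y, z scaled (see below), a list of three; "roll": the turn about the tool's x scaled (see below). A call has 1 to 20 rows; each row is the pose to reach, as a shift and turn from the pose measured when the call began, along the tool's axes at that moment; what a row does not reach only later rows make up. The controller multiplies each number of a shift by 400 mm and each number of a turn by 45 degrees. A row lasts 1/10 s, in which the tool goes at most 50 mm and 8.59 degrees, less where a joint would pass 70% of its speed; a pose out of reach is approached as far as the arm can. A call with a number of a shift or a turn outside -1 to 1 is refused whole. A call with a gripper value outside its range is refused whole. The fingers move at their own pace and stop on an object; "newtons" is the grip in N (left out, the last holds). Time passes only in rows, so rows that repeat a pose let the fingers close. It gives the time, the measured TCP pose, the force and the opening at its end, in the units of the state.
- ctrl.get_obs(): the state, without advancing time (a new reading comes with each control period).
- snapshot(name): name is "scene" or "top"; returns the picture (400x640x3 uint8, red, green, blue); there is no depth.
- get_calibration(name): a dict with "mtx" (3x3 intrinsics, pixels), "R" (3x3) and "t" (3): a world point X has camera coordinates R X + t. Camera axes: x right, y down, z forward; pixel columns grow to the right and rows downward; lengths in m; the calibration is good to about 2 mm. A picture is of the moment at which its call begins. get_calibration takes no time and is no camera call.
- ctrl.sign_off(): hands the job in, once; it reports no verdict.
The state is a dict: "time_s": time; "q": joint angles; "dq": joint speeds; "joint_efforts": joint torques, N m; "position": TCP position; "tool_rot": TCP orientation; "force": force on the tool from outside, world axes, zero at the start; "wrist_torque": the same for the moment, N m; "gripper_width": opening from 0.0 (shut) to 1.0 (fully open).
Only numpy, scipy, OpenCV 4.12 (cv2) and the standard library are available. Lean on these libraries where they do the work, as an engineer would, in place of code of your own. Each camera call takes 0.05 s, during which the arm holds its last target. There are 200 camera calls.

## Working session

There is one attempt and no reset: what is moved stays moved. The work goes in short steps, Python scripts to look and compute and a tool call to move; the robot and the scene stay as the last step left them, time stands still between calls to the robot, and variables do not carry over. Pictures are saved under pics/ and viewed, about 8 in all and at most 12, crops included, and the job is handed in when it is done.

Besides the shell and the picture viewer there is one more tool, called after "Request:" as name(argument=value, ...), one argument or row to a line, values as JSON. step_arm: Moves the arm, as the interface text tells. Its arguments: {"type":"object","properties":{"rows":{"type":"array"},"newtons":{"type":"number"}},"required":["rows"]}

```bash
mkdir -p pics; ls; python3 - <<'E'
from plant import ctrl,snapshot,get_calibration
import cv2,numpy as np
o=ctrl.get_obs()
print({k:np.round(v,3).tolist() for k,v in o.items()})
for n in("scene","top"):
    im=snapshot(n); cv2.imwrite(f"pics/{n}0.png",im[:,:,::-1])
    c=get_calibration(n); R=np.array(c["R"]);print(n,np.round(c["mtx"],1).tolist(),np.round(R,3).tolist(),np.round(-R.T@np.array(c["t"]),3))
E
```

```text
pics
{'time_s': 0.0, 'q': [-1.222, 0.616, -0.013, 1.425, 0.008, 1.103, -0.04], 'dq': [-0.001, -0.0, 0.0, -0.0, -0.001, -0.001, 0.002], 'joint_efforts': [0.0, -45.895, 0.209, -16.574, -0.061, 0.021, 0.0], 'position': [0.238, 0.604, 0.178], 'tool_rot': [0.584, -0.399, 0.585, 0.398], 'force': [0.352, -0.458, -0.712], 'wrist_torque': [-0.019, -0.027, 0.009], 'gripper_width': 1.002}
scene [[384.2, 0.0, 321.1], [0.0, 384.2, 196.5], [0.0, 0.0, 1.0]] [[0.052, 0.999, 0.002], [0.844, -0.043, -0.534], [-0.534, 0.03, -0.845]] [1.183 0.015 1.147]
top [[436.2, 0.0, 317.4], [0.0, 436.2, 194.7], [0.0, 0.0, 1.0]] [[0.003, -1.0, -0.002], [-0.994, -0.003, -0.109], [0.109, 0.003, -0.994]] [0.359 0.024 1.402]
```

View pics/scene0.png

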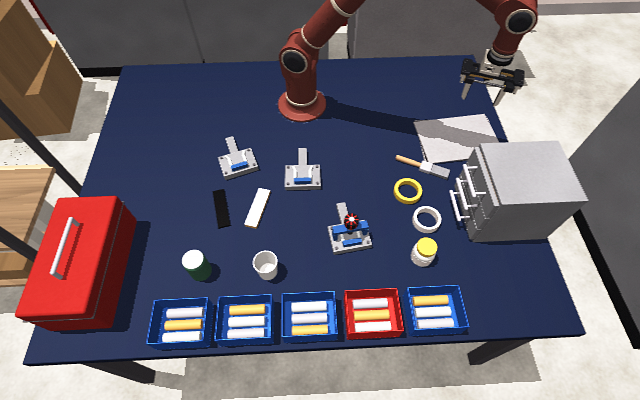

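View pics/top0.png

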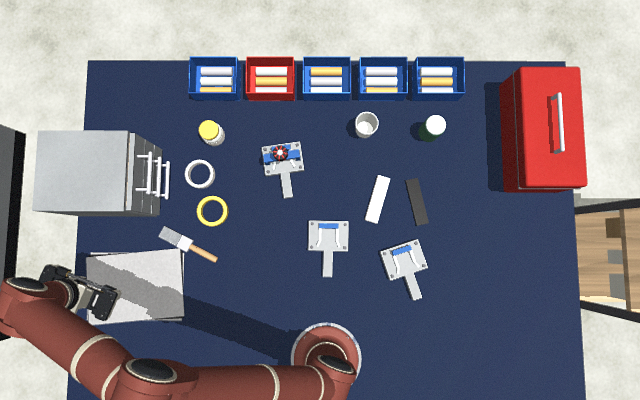

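Candidates. Specimen: white strip at top (377,199); the dark strip at (417,201) is the laminate. Fixture: three lookalikes at top (283,158), (328,235) and (404,260). The leftmost (+y) is (283,158), and it's the only one with a portal and knob. I'll use the white strip and the (283,158) fixture, and check both in one crop.

```bash
cat >h.py <<'E'
from plant import ctrl,snapshot,get_calibration
import cv2,numpy as np
def cal(n):
    c=get_calibration(n);R=np.array(c["R"]);return np.array(c["mtx"]),R,np.array(c["t"])
def ray(n,p,z):
    K,R,t=cal(n);p=np.atleast_2d(np.asarray(p,float));d=np.c_[p,np.ones(len(p))]@np.linalg.inv(K).T@R
    o=-R.T@t;return o+d*((z-o[2])/d[:,2])[:,None]
def proj(n,X):
    K,R,t=cal(n);u=(np.atleast_2d(X)@R.T+t)@K.T;return u[:,:2]/u[:,2:]
def rect(n,mask,z):
    c=max(cv2.findContours(mask.astype(np.uint8),cv2.RETR_EXTERNAL,cv2.CHAIN_APPROX_NONE)[0],key=cv2.contourArea)[:,0]
    X=ray(n,c,z)[:,:2];r=cv2.minAreaRect((X*1000).astype(np.float32));return r,cv2.boxPoints(r)
E
python3 - <<'E'
from h import *
for n,box in(("top",(355,168,395,230)),("scene",(240,180,275,232))):
    im=cv2.imread(f"pics/{n}0.png");x0,y0,x1,y1=box
    m=np.zeros(im.shape[:2],bool);m[y0:y1,x0:x1]=im[y0:y1,x0:x1].min(2)>170
    print(n,"strip",rect(n,m,.015), np.round(rect(n,m,.015)[1]).tolist())
im=cv2.imread("pics/top0.png").astype(int);s=cv2.imread("pics/scene0.png").astype(int)
# knob: red ribs
for n,i,b in(("top",im,(260,135,310,175)),("scene",s,(335,205,370,235))):
    x0,y0,x1,y1=b;r=i[y0:y1,x0:x1];m=(r[:,:,2]>r[:,:,1]+50)&(r[:,:,2]>r[:,:,0]+50)
    y,x=np.nonzero(m);p=(x.min()+x.max())/2+x0,(y.min()+y.max())/2+y0;print(n,"knob",p,np.ptp(x),np.ptp(y),ray(n,p,.128).round(4))
# tongue edges (grey) rows
x0,y0,x1,y1=260,172,310,202;r=im[y0:y1,x0:x1];m=(r.min(2)>120)
for y in range(0,30,2):
    x=np.nonzero(m[y])[0]
    if len(x):a=ray("top",[[x.min()+x0-.5,y+y0],[x.max()+x0+.5,y+y0]],.025);print(y+y0,x.min()+x0,x.max()+x0,a[:,:2].round(4).tolist())
a=cv2.resize(cv2.imread("pics/top0.png")[125:235,245:435],None,fx=4,fy=4,interpolation=cv2.INTER_CUBIC);cv2.imwrite("pics/crop1.png",a)
E
```

```text
top strip (((498.60589599609375, -163.71856689453125), (41.19317626953125, 151.87216186523438), 73.19416809082031), array([[ 419.95795 , -161.48013 ],
       [ 565.3437  , -205.39081 ],
       [ 577.25385 , -165.957   ],
       [ 431.8681  , -122.046326]], dtype=float32)) [[420.0, -161.0], [565.0, -205.0], [577.0, -166.0], [432.0, -122.0]]
scene strip (((496.5948791503906, -166.72482299804688), (43.312313079833984, 150.702392578125), 72.9998550415039), array([[ 418.20453, -165.40395],
       [ 562.32184, -209.46544],
       [ 574.9852 , -168.0457 ],
       [ 430.86792, -123.98421]], dtype=float32)) [[418.0, -165.0], [562.0, -209.0], [575.0, -168.0], [431.0, -124.0]]
top knob (np.float64(279.5), np.float64(153.0)) 13 14 [[0.6222 0.1403 0.128 ]]
scene knob (np.float64(351.0), np.float64(221.0)) 14 16 [[0.631  0.1366 0.128 ]]
172 265 289 [[0.5816, 0.1968], [0.5819, 0.1169]]
174 265 289 [[0.5752, 0.1967], [0.5754, 0.1169]]
176 281 289 [[0.5689, 0.1455], [0.569, 0.1168]]
178 281 289 [[0.5624, 0.1454], [0.5625, 0.1167]]
180 282 290 [[0.556, 0.1422], [0.5561, 0.1135]]
182 282 290 [[0.5495, 0.1421], [0.5496, 0.1134]]
184 282 290 [[0.5431, 0.142], [0.5432, 0.1133]]
186 282 291 [[0.5367, 0.1419], [0.5368, 0.1101]]
188 283 291 [[0.5303, 0.1387], [0.5304, 0.11]]
190 283 291 [[0.5239, 0.1386], [0.524, 0.11]]
192 283 291 [[0.5175, 0.1385], [0.5176, 0.1099]]
194 283 292 [[0.5111, 0.1384], [0.5112, 0.1066]]
196 284 292 [[0.5047, 0.1352], [0.5048, 0.1066]]
198 284 284 [[0.4983, 0.1351], [0.4983, 0.1319]]
```

View pics/crop1.png

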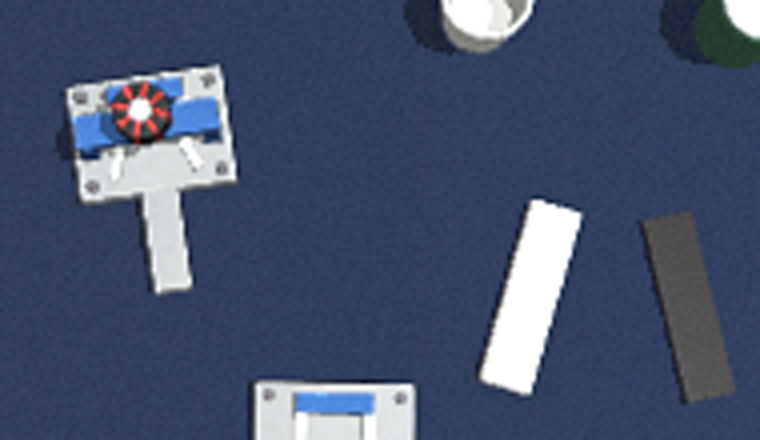

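The crop confirms both: the white strip, and the portal fixture with knob at crop (140,110) and its tongue pointing towards the robot. The strip measures about 151 x 41 mm, which matches the given size.

Next is a finer fit of the base axis, plus a move helper.

```bash
cat >>h.py <<'E'
from scipy.spatial.transform import Rotation as Ro
def pose():
    o=ctrl.get_obs();q=o["tool_rot"];return o,np.array(o["position"]),Ro.from_quat([q[1],q[2],q[3],q[0]]).as_matrix()
def plan(P,jaw=None):
    "slide,roll for world TCP P with jaw axis at yaw jaw (deg, mod 180)"
    o,p,R=pose();d=R.T@(np.array(P)-p)/.4
    cur=np.degrees(np.arctan2(R[1,2],R[0,2]));s=[]
    if jaw is not None:
        a=(cur-jaw+90)%180-90; s=[round(a/45,3),round((a-180*np.sign(a))/45,3)]  # +roll = clockwise from above
    print("t",round(o["time_s"],2),"p",p.round(4),"down",R[:,0].round(3),"jaw",cur.round(1),"q7",round(o["q"][6],2),"slide",d.round(4).tolist(),"roll",s)
E
python3 - <<'E'
from h import *
im=cv2.imread("pics/top0.png")
k=8;a=cv2.resize(im[120:210,250:315],None,fx=k,fy=k,interpolation=cv2.INTER_CUBIC).min(2)
f=lambda u,v:np.c_[(u+.5)/k-.5+250,(v+.5)/k-.5+120]
L=[];Rr=[]
for v in range((178-120)*k,(195-120)*k):
    x=np.nonzero(a[v]>110)[0];L.append((x.min(),v));Rr.append((x.max(),v))
L,Rr=np.array(L),np.array(Rr);A=ray("top",f(*L.T),.025);B=ray("top",f(*Rr.T),.025);M=(A+B)/2
for X in(A,B,M):
    c=np.polyfit(X[:,0],X[:,1],1);print(np.degrees(np.arctan(c[0])),np.polyval(c,.625))
print("width",np.mean(A[:,1]-B[:,1]))
# tongue end
u=int(np.mean([284,292])-250)*k; 
for du in(-8,0,8,16):
    v=np.nonzero(a[:,u+du]>110)[0].max();print("end",ray("top",f(np.array([u+du]),np.array([v])),.025).round(4))
plan([.5,.2,.2],None);
o,p,R=pose();print(R.round(2))
E
```

```text
8.542161280668445 0.15486018312002015
8.735304021400818 0.12482167538437501
8.63880172256077 0.139841082530072
width 0.030328137933566597
end [[0.5005 0.1254 0.025 ]]
end [[0.5009 0.1222 0.025 ]]
end [[0.5013 0.1191 0.025 ]]
end [[0.5014 0.1159 0.025 ]]
t 0.1 p [0.2377 0.6041 0.1784] down [-0.001 -0.002 -1.   ] jaw 68.5 q7 -0.04 slide [-0.0523, -0.9801, -0.7003] roll []
[[-0.   -0.93  0.37]
 [-0.    0.37  0.93]
 [-1.   -0.   -0.  ]]
```

Request:
step_arm(
  rows=[
    {"jaw": 0.6,"slide": [-0.05,-0.98,-0.7],"roll": 0},
    {"jaw": 0.6,"slide": [-0.05,-0.98,-0.7],"roll": 0},
    {"jaw": 0.6,"slide": [-0.05,-0.98,-0.7],"roll": 0},
    {"jaw": 0.6,"slide": [-0.05,-0.98,-0.7],"roll": 0},
    {"jaw": 0.6,"slide": [-0.05,-0.98,-0.7],"roll": 0},
    {"jaw": 0.6,"slide": [-0.05,-0.98,-0.7],"roll": 0},
    {"jaw": 0.6,"slide": [-0.05,-0.98,-0.7],"roll": 0},
    {"jaw": 0.6,"slide": [-0.05,-0.98,-0.7],"roll": 0},
    {"jaw": 0.6,"slide": [-0.05,-0.98,-0.7],"roll": 0},
    {"jaw": 0.6,"slide": [-0.05,-0.98,-0.7],"roll": 0},
    {"jaw": 0.6,"slide": [-0.05,-0.98,-0.7],"roll": 0},
  ],
  newtons=15,
)

```text
time_s: 1.2
position: [0.5031, 0.1932, 0.1989]
tool_rot: [0.586, -0.397, 0.588, 0.393]
force: [-0.2, -0.2, 0.1]
gripper_width: 0.799
```

```bash
python3 -c "
from h import *
plan([.469,-.156,.08],73.1)"
```

```text
t 1.2 p [0.5031 0.1932 0.1989] down [ 0.001 -0.006 -1.   ] jaw 67.9 q7 0.79 slide [0.3026, -0.2486, -0.8393] roll [np.float64(-0.116), np.float64(3.884)]
```

Request:
step_arm(
  rows=[
    {"jaw": 0.6,"slide": [0.05,-0.12,-0.42],"roll": -0.06},
    {"jaw": 0.6,"slide": [0.05,-0.12,-0.42],"roll": -0.06},
    {"jaw": 0.6,"slide": [0.05,-0.12,-0.42],"roll": -0.06},
    {"jaw": 0.6,"slide": [0.3,-0.25,-0.84],"roll": -0.116},
    {"jaw": 0.6,"slide": [0.3,-0.25,-0.84],"roll": -0.116},
    {"jaw": 0.6,"slide": [0.3,-0.25,-0.84],"roll": -0.116},
    {"jaw": 0.6,"slide": [0.3,-0.25,-0.84],"roll": -0.116},
    {"jaw": 0.6,"slide": [0.3,-0.25,-0.84],"roll": -0.116},
    {"jaw": 0.6,"slide": [0.3,-0.25,-0.84],"roll": -0.116},
    {"jaw": 0.6,"slide": [0.3,-0.25,-0.84],"roll": -0.116},
  ],
)

```text
time_s: 2.2
position: [0.4691, -0.1557, 0.0805]
tool_rot: [0.567, -0.422, 0.569, 0.42]
force: [0.7, -0.1, 0.1]
gripper_width: 0.802
```

```bash
python3 -c "
from h import *
plan([.469,-.156,.004],73.1)
im=snapshot('scene')[:,:,::-1];cv2.imwrite('pics/s1.png',cv2.resize(im[140:260,190:330],None,fx=4,fy=4,interpolation=cv2.INTER_CUBIC))"
```

```text
t 2.2 p [ 0.4691 -0.1557  0.0805] down [-0.    -0.005 -1.   ] jaw 73.1 q7 1.59 slide [0.1913, 0.0002, 0.0002] roll [np.float64(-0.0), np.float64(4.0)]
```

View pics/s1.png

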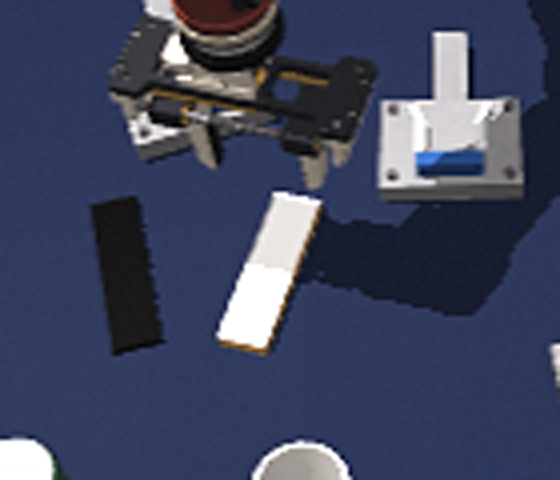

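The open fingers at crop (205,150) and (315,170) straddle the strip's near end (300,200), and nothing is in the way below. I'll descend and grip.

Request:
step_arm(
  rows=[
    {"jaw": 0.6,"slide": [0.1,0,0],"roll": 0},
    {"jaw": 0.6,"slide": [0.17,0,0],"roll": 0},
    {"jaw": 0.6,"slide": [0.19,0,0],"roll": 0},
    {"jaw": 0.6,"slide": [0.19,0,0],"roll": 0},
    {"jaw": -0.4,"slide": [0.19,0,0],"roll": 0},
    {"jaw": -0.4,"slide": [0.19,0,0],"roll": 0},
    {"jaw": -0.4,"slide": [0.19,0,0],"roll": 0},
    {"jaw": -0.4,"slide": [0.19,0,0],"roll": 0},
    {"jaw": -0.4,"slide": [0.19,0,0],"roll": 0},
    {"jaw": -0.4,"slide": [0.19,0,0],"roll": 0},
  ],
  newtons=15,
)

```text
time_s: 3.25
position: [0.4699, -0.1552, 0.0052]
tool_rot: [0.567, -0.423, 0.568, 0.42]
force: [-0.1, -0.4, 0.2]
gripper_width: 0.335
```

Request:
step_arm(
  rows=[
    {"jaw": -0.4,"slide": [-0.1,0,0],"roll": 0},
    {"jaw": -0.4,"slide": [-0.18,0,0],"roll": 0},
    {"jaw": -0.4,"slide": [-0.18,0,0],"roll": 0},
    {"jaw": -0.4,"slide": [-0.18,0,0],"roll": 0},
  ],
)

```text
time_s: 3.65
position: [0.47, -0.1549, 0.0776]
tool_rot: [0.567, -0.424, 0.568, 0.42]
force: [-1.4, -0.8, -0.4]
gripper_width: 0.298
```

```bash
python3 -c "
from h import *
plan([.469,-.156,.12],73.1);print(pose()[0]['gripper_width'])
im=snapshot('scene')[:,:,::-1];cv2.imwrite('pics/s2.png',cv2.resize(im[120:260,190:330],None,fx=4,fy=4,interpolation=cv2.INTER_CUBIC))"
```

```text
t 3.65 p [ 0.47   -0.1549  0.0776] down [ 0.002 -0.005 -1.   ] jaw 73.2 q7 1.59 slide [-0.1061, 0.0012, -0.0038] roll [np.float64(0.002), np.float64(-3.998)]
0.29807566474600755
```

View pics/s2.png

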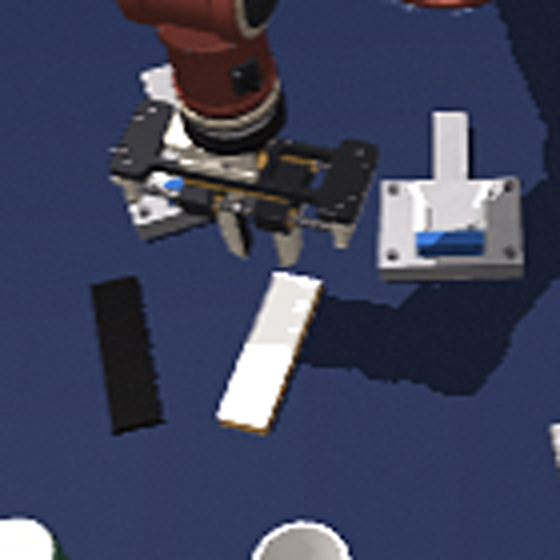

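```bash
python3 - <<'E'
from h import *
o,p,R=pose()
for n in("scene","top"):
    print(n,proj(n,[p,p+R[:,2]*.015,p-R[:,2]*.015,[p[0],p[1],.015],[.4976,-.165,.015]]).round(1).tolist())
s=snapshot("scene")[:,:,::-1];cv2.imwrite("pics/s3full.png",s)
t=snapshot("top")[:,:,::-1];cv2.imwrite("pics/t3full.png",t)
cv2.imwrite("pics/t3.png",cv2.resize(t[160:300,330:470],None,fx=4,fy=4,interpolation=cv2.INTER_CUBIC))
E
```

```text
scene [[258.3, 189.6], [262.6, 190.6], [254.1, 188.7], [260.8, 199.4], [257.5, 206.6]]
top [[377.1, 206.1], [372.3, 204.7], [381.8, 207.5], [374.5, 207.7], [377.6, 198.8]]
```

View pics/t3.png

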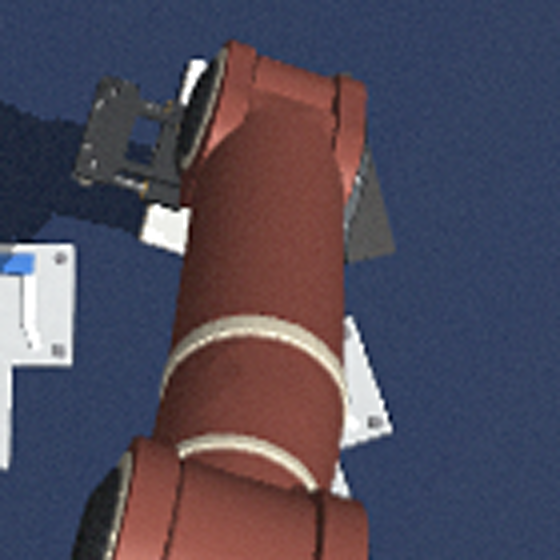

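The strip hasn't moved (near end at top crop (165,230)), so the fingers closed above it. The open tips must sit further back than the TCP, with the pads near the grasp point 19 mm behind it. I'll go down again, lower and in steps, watching the force.

Request:
step_arm(
  rows=[
    {"jaw": 0.3,"slide": [0,0,0],"roll": 0},
    {"jaw": 0.3,"slide": [0,0,0],"roll": 0},
    {"jaw": 0.3,"slide": [0,0,0],"roll": 0},
    {"jaw": 0.3,"slide": [0.1,0,0],"roll": 0},
    {"jaw": 0.3,"slide": [0.17,0,0],"roll": 0},
    {"jaw": 0.3,"slide": [0.185,0,0],"roll": 0},
    {"jaw": 0.3,"slide": [0.19,0,0],"roll": 0},
    {"jaw": 0.3,"slide": [0.194,0,0],"roll": 0},
  ],
)

```text
time_s: 4.6
position: [0.4694, -0.1551, -0.0009]
tool_rot: [0.567, -0.423, 0.569, 0.42]
force: [-0.4, 0.1, 0.2]
gripper_width: 0.645
```

Request:
step_arm(
  rows=[
    {"jaw": 0.3,"slide": [0.007,0,0],"roll": 0},
    {"jaw": 0.3,"slide": [0.01,0,0],"roll": 0},
  ],
)

```text
time_s: 4.8
position: [0.4703, -0.1554, -0.004]
tool_rot: [0.567, -0.424, 0.568, 0.42]
force: [0.2, -0.6, -0.3]
gripper_width: 0.644
```

Request:
step_arm(
  rows=[
    {"jaw": 0.3,"slide": [0.005,0,0],"roll": 0},
    {"jaw": 0.3,"slide": [0.01,0,0],"roll": 0},
  ],
)

```text
time_s: 5.0
position: [0.4708, -0.1555, -0.0077]
tool_rot: [0.567, -0.424, 0.568, 0.419]
force: [1.3, -0.3, 0.5]
gripper_width: 0.645
```

Request:
step_arm(
  rows=[
    {"jaw": 0.3,"slide": [0.005,0,0],"roll": 0},
    {"jaw": 0.3,"slide": [0.007,0,0],"roll": 0},
  ],
)

```text
time_s: 5.2
position: [0.4707, -0.1555, -0.0106]
tool_rot: [0.567, -0.424, 0.568, 0.419]
force: [-0.8, 0.1, 0.8]
gripper_width: 0.65
```

Request:
step_arm(
  rows=[
    {"jaw": -0.3,"slide": [0,0,0],"roll": 0},
    {"jaw": -0.3,"slide": [0,0,0],"roll": 0},
    {"jaw": -0.3,"slide": [0,0,0],"roll": 0},
    {"jaw": -0.3,"slide": [0,0,0],"roll": 0},
    {"jaw": -0.3,"slide": [0,0,0],"roll": 0},
    {"jaw": -0.3,"slide": [0,0,0],"roll": 0},
  ],
)

```text
time_s: 5.8
position: [0.4707, -0.1555, -0.0106]
tool_rot: [0.567, -0.424, 0.568, 0.419]
force: [0.3, 0.0, -0.8]
gripper_width: 0.351
```

Request:
step_arm(
  rows=[
    {"jaw": 0.3,"slide": [0,0,0],"roll": 0},
    {"jaw": 0.3,"slide": [0,0,0],"roll": 0},
    {"jaw": 0.3,"slide": [0,0,0],"roll": 0},
  ],
)

```text
time_s: 6.1
position: [0.4708, -0.1555, -0.0106]
tool_rot: [0.567, -0.424, 0.568, 0.419]
force: [0.2, 0.4, 0.0]
gripper_width: 0.557
```

```bash
python3 - <<'E'
from h import *
o,p,R=pose()
s=np.ascontiguousarray(snapshot("scene")[:,:,::-1]);
a=cv2.resize(s[140:240,200:320],None,fx=6,fy=6,interpolation=cv2.INTER_CUBIC)
for X,c in((p,(0,0,255)),(p-R[:,0]*.019,(0,255,255)),(p+[0,0,.05],(0,255,0))):
    u=proj("scene",X)[0];u=((u-[200,140]+.5)*6).astype(int);cv2.circle(a,tuple(int(v) for v in u),4,c,-1)
cv2.imwrite("pics/s4.png",a)
E
```

```text
(no output)
```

View pics/s4.png

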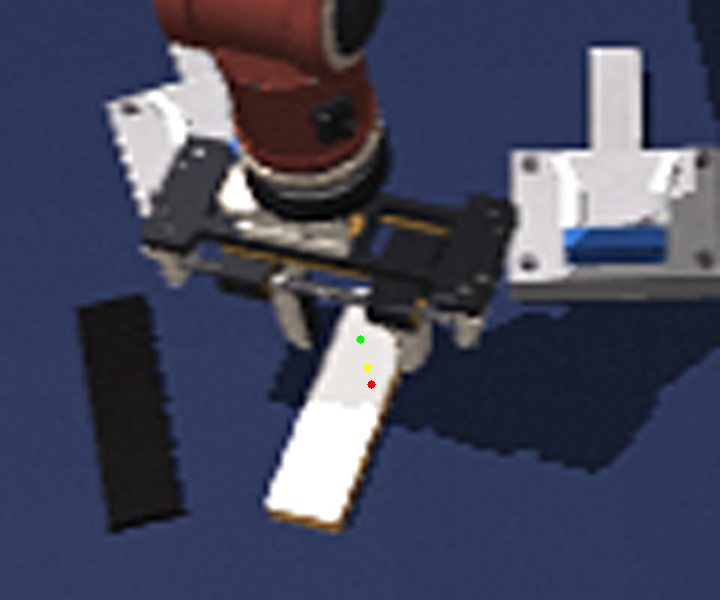

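The projected TCP (red, 371,384) falls below the visible finger tips, whose midpoint is near (360,355). So the tips are still roughly 25 mm up, above the strip. I'll keep going down in small steps with force checks.

Request:
step_arm(
  rows=[
    {"jaw": 0.4,"slide": [0.01,0,0],"roll": 0},
    {"jaw": 0.4,"slide": [0.015,0,0],"roll": 0},
  ],
)

```text
time_s: 6.35
position: [0.4706, -0.1555, -0.0169]
tool_rot: [0.567, -0.424, 0.568, 0.419]
force: [-0.1, -0.4, -0.8]
gripper_width: 0.696
```

Request:
step_arm(
  rows=[
    {"jaw": 0.4,"slide": [0.01,0,0],"roll": 0},
    {"jaw": 0.4,"slide": [0.015,0,0],"roll": 0},
  ],
)

```text
time_s: 6.55
position: [0.4703, -0.1554, -0.0235]
tool_rot: [0.567, -0.424, 0.568, 0.42]
force: [-0.8, -0.5, -0.5]
gripper_width: 0.703
```

Request:
step_arm(
  rows=[
    {"jaw": 0.4,"slide": [0.01,0,0],"roll": 0},
    {"jaw": 0.4,"slide": [0.01,0,0],"roll": 0},
  ],
)

```text
time_s: 6.75
position: [0.4699, -0.1553, -0.0281]
tool_rot: [0.567, -0.423, 0.568, 0.42]
force: [0.3, -0.1, 1.2]
gripper_width: 0.698
```

Request:
step_arm(
  rows=[
    {"jaw": -0.4,"slide": [0,0,0],"roll": 0},
    {"jaw": -0.4,"slide": [0,0,0],"roll": 0},
    {"jaw": -0.4,"slide": [0,0,0],"roll": 0},
    {"jaw": -0.4,"slide": [0,0,0],"roll": 0},
    {"jaw": -0.4,"slide": [0,0,0],"roll": 0},
    {"jaw": -0.4,"slide": [0,0,0],"roll": 0},
  ],
  newtons=15,
)

```text
time_s: 7.35
position: [0.4699, -0.1554, -0.028]
tool_rot: [0.567, -0.423, 0.568, 0.42]
force: [-0.2, -0.3, 1.8]
gripper_width: 0.425
```

It's gripped now: 0.425 x 93 = 39.5 mm. So the reported z reads about 30 mm lower than the visible tips, and I'll use contact-relative heights from here on. I'll lift, then move over the tongue.

Request:
step_arm(
  rows=[
    {"jaw": -0.4,"slide": [-0.05,0,0],"roll": 0},
    {"jaw": -0.4,"slide": [-0.15,0,0],"roll": 0},
    {"jaw": -0.4,"slide": [-0.3,0,0],"roll": 0},
    {"jaw": -0.4,"slide": [-0.3,0,0],"roll": 0},
    {"jaw": -0.4,"slide": [-0.3,0,0],"roll": 0},
  ],
)

```text
time_s: 7.85
position: [0.471, -0.1551, 0.0937]
tool_rot: [0.568, -0.424, 0.567, 0.419]
force: [0.3, 0.6, -0.9]
gripper_width: 0.425
```

```bash
python3 -c "
from h import *
plan([.4765,.117,.09],98.6);print(pose()[0]['gripper_width'],proj('top',[.47,-.155,.12]),proj('scene',[.47,-.155,.12]))"
```

```text
t 7.85 p [ 0.471  -0.1551  0.0937] down [ 0.005 -0.006 -1.   ] jaw 73.2 q7 1.59 slide [0.0052, 0.1835, 0.6553] roll [np.float64(-0.564), np.float64(3.436)]
0.4247163824202391 [[379.16449722 204.60531284]] [[256.40570742 182.49947018]]
```

Request:
step_arm(
  rows=[
    {"jaw": -0.4,"slide": [0.005,0.1,0.35],"roll": -0.3},
    {"jaw": -0.4,"slide": [0.005,0.1,0.35],"roll": -0.3},
    {"jaw": -0.4,"slide": [0.005,0.183,0.655],"roll": -0.564},
    {"jaw": -0.4,"slide": [0.005,0.183,0.655],"roll": -0.564},
    {"jaw": -0.4,"slide": [0.005,0.183,0.655],"roll": -0.564},
    {"jaw": -0.4,"slide": [0.005,0.183,0.655],"roll": -0.564},
    {"jaw": -0.4,"slide": [0.005,0.183,0.655],"roll": -0.564},
    {"jaw": -0.4,"slide": [0.005,0.183,0.655],"roll": -0.564},
  ],
)

```text
time_s: 8.65
position: [0.4751, 0.1159, 0.0883]
tool_rot: [-0.459, 0.538, -0.463, -0.534]
force: [0.4, -0.6, -0.7]
gripper_width: 0.427
```

```bash
python3 - <<'E'
from h import *
plan([.4765,.117,.02],98.6)
s=snapshot("scene")[:,:,::-1];t=snapshot("top")[:,:,::-1]
cv2.imwrite("pics/s5full.png",s);cv2.imwrite("pics/t5full.png",t)
a=cv2.resize(s[130:260,290:400],None,fx=4,fy=4,interpolation=cv2.INTER_CUBIC);b=cv2.resize(t[130:230,235:320],None,fx=4,fy=4,interpolation=cv2.INTER_CUBIC)
b=cv2.copyMakeBorder(b,0,a.shape[0]-b.shape[0],0,0,cv2.BORDER_CONSTANT);cv2.imwrite("pics/st5.png",np.hstack([a,b]))
E
```

```text
t 8.65 p [0.4751 0.1159 0.0883] down [ 0.002 -0.008 -1.   ] jaw 98.6 q7 1.39 slide [0.1708, -0.0037, 0.0035] roll [np.float64(0.0), np.float64(-4.0)]
```

View pics/st5.png

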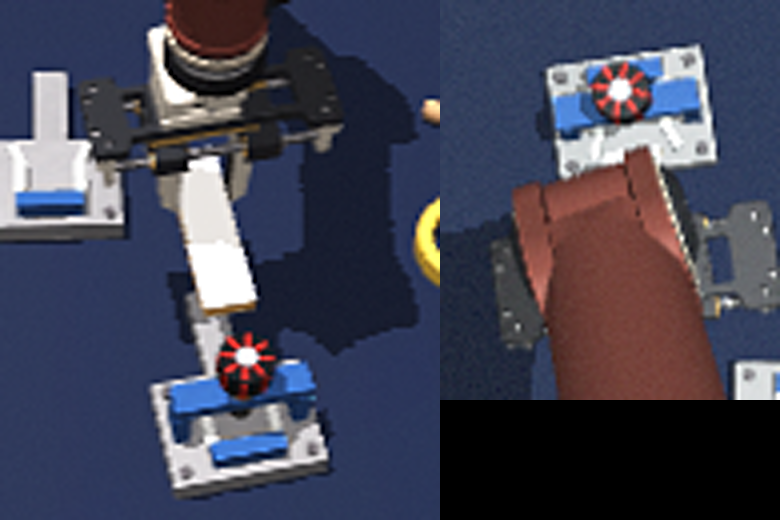

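Scene crop: the strip is held level, pointing at the fixture (front edge 205–255, 305; knob at (245,360)). The dark pad hangs at (240,408). I'll check the strip's front-end position and axis numerically.

```bash
python3 - <<'E'
from h import *
s=cv2.imread("pics/s5full.png");k=8;x0,y0=330,172
a=cv2.resize(s[y0:212,x0:360],None,fx=k,fy=k,interpolation=cv2.INTER_CUBIC).astype(int)
m=((a.min(2)>140)&(a.max(2)-a.min(2)<40)).astype(np.uint8)
c=max(cv2.findContours(m,cv2.RETR_EXTERNAL,cv2.CHAIN_APPROX_NONE)[0],key=cv2.contourArea)[:,0]
X=ray("scene",(c+.5)/k-.5+[x0,y0],.131)[:,:2]*1000
r=cv2.minAreaRect(X.astype(np.float32));print(r,cv2.boxPoints(r).round(1).tolist())
O=np.array([624.8,139.8]);th=np.radians(8.6);B=np.array([[np.cos(th),np.sin(th)],[-np.sin(th),np.cos(th)]])
print("base frame",((cv2.boxPoints(r)-O)@B.T).round(1).tolist())
E
```

```text
((513.3424682617188, 119.77373504638672), (133.61672973632812, 44.733646392822266), 8.424575805664062) [[444.0, 132.10000610351562], [450.5, 87.9000015258789], [582.7000122070312, 107.4000015258789], [576.2000122070312, 151.6999969482422]]
base frame [[-179.9, 19.4], [-180.1, -25.3], [-46.5, -25.7], [-46.3, 19.0]]
```

Request:
step_arm(
  rows=[
    {"jaw": -0.4,"slide": [0.1,0,0.002],"roll": 0},
    {"jaw": -0.4,"slide": [0.18,0,0.002],"roll": 0},
    {"jaw": -0.4,"slide": [0.215,0,0.002],"roll": 0},
    {"jaw": -0.4,"slide": [0.22,0,0.002],"roll": 0},
    {"jaw": -0.4,"slide": [0.22,0,0.002],"roll": 0},
  ],
)

```text
time_s: 9.25
position: [0.4761, 0.113, 0.0009]
tool_rot: [-0.461, 0.537, -0.464, -0.532]
force: [-0.2, 0.3, 0.4]
gripper_width: 0.425
```

Request:
step_arm(
  rows=[
    {"jaw": -0.4,"slide": [0.004,0,0],"roll": 0},
    {"jaw": -0.4,"slide": [0.006,0,0],"roll": 0},
  ],
)

```text
time_s: 9.45
position: [0.477, 0.1125, -0.0007]
tool_rot: [-0.462, 0.538, -0.464, -0.531]
force: [0.8, -0.0, -0.6]
gripper_width: 0.428
```

```bash
cat >>h.py <<'E'
def fix(g,z,lat=0):
    th=np.radians(8.6);plan([.6248+g*np.cos(th)-lat*np.sin(th),.1398+g*np.sin(th)+lat*np.cos(th),z],98.6)
    o,p,R=pose();d=p[:2]-[.6248,.1398];print("base xy",(1000*d@[[np.cos(th),-np.sin(th)],[np.sin(th),np.cos(th)]]).round(1),"F",np.round(o["force"],1),np.round(o["wrist_torque"],3))
E
python3 -c "
from h import *
fix(-.150,-.001);fix(-.125,-.002)"
```

```text
t 9.45 p [ 0.477   0.1125 -0.0007] down [ 0.004 -0.009 -1.   ] jaw 98.2 q7 1.37 slide [0.0007, -0.0005, 0.0123] roll [np.float64(-0.009), np.float64(3.991)]
base xy [-150.3   -4.9] F [ 0.8 -0.  -0.6] [0.028 0.033 0.008]
t 9.45 p [ 0.477   0.1125 -0.0007] down [ 0.004 -0.009 -1.   ] jaw 98.2 q7 1.37 slide [0.0034, -0.063, 0.0128] roll [np.float64(-0.009), np.float64(3.991)]
base xy [-150.3   -4.9] F [ 0.8 -0.  -0.6] [0.028 0.033 0.008]
```

Request:
step_arm(
  rows=[
    {"jaw": -0.4,"slide": [0,0,0.012],"roll": -0.01},
    {"jaw": -0.4,"slide": [0,0,0.012],"roll": -0.01},
    {"jaw": -0.4,"slide": [0.002,0,0.012],"roll": -0.01},
    {"jaw": -0.4,"slide": [0.004,0,0.012],"roll": -0.01},
  ],
)

```text
time_s: 9.85
position: [0.4763, 0.1173, -0.0022]
tool_rot: [-0.46, 0.54, -0.462, -0.533]
force: [-0.5, 1.0, -1.2]
gripper_width: 0.425
```

```bash
python3 -c "
from h import *
fix(-.120,-.003)
s=snapshot('scene')[:,:,::-1];cv2.imwrite('pics/s6.png',cv2.resize(s[150:260,295:395],None,fx=5,fy=5,interpolation=cv2.INTER_CUBIC))"
```

```text
t 9.85 p [ 0.4763  0.1173 -0.0022] down [ 0.005 -0.009 -1.   ] jaw 98.7 q7 1.37 slide [0.0022, -0.0754, -0.0] roll [np.float64(0.002), np.float64(-3.998)]
base xy [-150.2   -0. ] F [-0.5  1.  -1.2] [-0.011 -0.08   0.051]
```

View pics/s6.png

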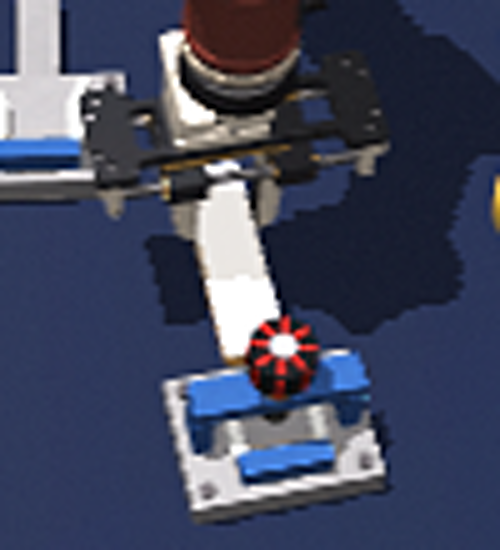

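The strip lies over the tongue with its front at the near edge of the block. Its front-left corner is at crop (222,362), i.e. pixel (339.4,222.4). I'll compare that with the expected projection for several heights.

```bash
python3 - <<'E'
from h import *
th=np.radians(8.6)
def W(x,y,z): return [.6248+(x*np.cos(th)-y*np.sin(th))/1000,.1398+(x*np.sin(th)+y*np.cos(th))/1000,z/1000]
for z in(25,29,35): print(z,proj("scene",[W(-45,-20,z+15),W(-45,-20,z),W(-45,20,z+15)]).round(1).tolist())
print("block corner left near-robot/far, tongue",proj("scene",[W(-45,-63,25),W(50,-63,25),W(50,63,25)]).round(1).tolist())
E
```

```text
25 [[340.7, 221.4], [340.5, 223.6], [352.6, 219.3]]
29 [[340.8, 220.8], [340.6, 223.0], [352.7, 218.7]]
35 [[340.9, 220.0], [340.6, 222.2], [352.8, 217.8]]
block corner left near-robot/far, tongue [[327.8, 225.9], [334.1, 252.0], [372.5, 244.7]]
```

Request:
step_arm(
  rows=[
    {"jaw": -0.4,"slide": [0.002,-0.025,0.002],"roll": 0},
    {"jaw": -0.4,"slide": [0.002,-0.05,0.002],"roll": 0},
    {"jaw": -0.4,"slide": [0.002,-0.075,0.002],"roll": 0},
    {"jaw": -0.4,"slide": [0.002,-0.075,0.002],"roll": 0},
  ],
)

```text
time_s: 10.3
position: [0.5087, 0.1231, -0.003]
tool_rot: [-0.461, 0.54, -0.461, -0.532]
force: [0.4, 0.4, 0.9]
gripper_width: 0.426
```

Request:
step_arm(
  rows=[
    {"jaw": -0.4,"slide": [0.006,0,0],"roll": 0},
    {"jaw": -0.4,"slide": [0.006,0,0],"roll": 0},
  ],
)

```text
time_s: 10.5
position: [0.5091, 0.1231, -0.004]
tool_rot: [-0.461, 0.54, -0.461, -0.532]
force: [-2.1, -1.0, 12.8]
gripper_width: 0.427
```

```bash
python3 -c "
from h import *
fix(-.095,-.004,.001)"
```

```text
t 10.5 p [ 0.5091  0.1231 -0.004 ] down [ 0.009 -0.007 -1.   ] jaw 98.6 q7 1.38 slide [0.0005, -0.0547, 0.0006] roll [np.float64(0.0), np.float64(-4.0)]
base xy [-116.9    0.8] F [-2.1 -1.  12.8] [-0.058  0.692 -0.053]
```

Bed contact is confirmed (12.8 N upward). I'll ease off and slide in.

Request:
step_arm(
  rows=[
    {"jaw": -0.4,"slide": [-0.002,-0.02,0.001],"roll": 0},
    {"jaw": -0.4,"slide": [-0.002,-0.04,0.001],"roll": 0},
    {"jaw": -0.4,"slide": [-0.002,-0.055,0.001],"roll": 0},
    {"jaw": -0.4,"slide": [-0.002,-0.07,0.001],"roll": 0},
    {"jaw": -0.4,"slide": [-0.002,-0.08,0.001],"roll": 0},
    {"jaw": -0.4,"slide": [-0.002,-0.08,0.001],"roll": 0},
  ],
)

```text
time_s: 11.1
position: [0.5414, 0.1283, -0.0032]
tool_rot: [-0.461, 0.54, -0.461, -0.532]
force: [0.4, 0.7, -0.6]
gripper_width: 0.428
```

```bash
python3 -c "
from h import *
fix(-.080,-.004,.001)"
```

```text
t 11.1 p [ 0.5414  0.1283 -0.0032] down [ 0.009 -0.007 -1.   ] jaw 98.6 q7 1.39 slide [0.0021, -0.0106, -0.0003] roll [np.float64(0.0), np.float64(-4.0)]
base xy [-84.2   1.1] F [ 0.4  0.7 -0.6] [ 0.012  0.078 -0.009]
```

Request:
step_arm(
  rows=[
    {"jaw": -0.4,"slide": [0.0,-0.008,0],"roll": 0},
    {"jaw": -0.4,"slide": [0.0,-0.012,0],"roll": 0},
  ],
)

```text
time_s: 11.3
position: [0.5461, 0.129, -0.0032]
tool_rot: [-0.461, 0.54, -0.461, -0.532]
force: [-1.4, -0.8, -0.8]
gripper_width: 0.427
```

Request:
step_arm(
  rows=[
    {"jaw": -0.4,"slide": [0.0,-0.006,0],"roll": 0},
    {"jaw": -0.4,"slide": [0.0,-0.008,0],"roll": 0},
  ],
)

```text
time_s: 11.5
position: [0.5459, 0.1288, -0.0038]
tool_rot: [-0.459, 0.539, -0.463, -0.533]
force: [-6.2, -2.2, 2.6]
gripper_width: 0.425
```

```bash
python3 -c "
from h import *
fix(-.076,-.004,.001)"
```

```text
t 11.5 p [ 0.5459  0.1288 -0.0038] down [ 0.002 -0.009 -1.   ] jaw 98.6 q7 1.39 slide [0.0004, -0.0091, 0.0003] roll [np.float64(0.001), np.float64(-3.999)]
base xy [-79.6   0.9] F [-6.2 -2.2  2.6] [-0.102  1.385  0.049]
```

The end met the stop at grip x = -79.6 mm with about 6.5 N of reaction. Home should be -80, so that matches. Release and rise.

Request:
step_arm(
  rows=[
    {"jaw": -0.4,"slide": [0,-0.008,0],"roll": 0},
    {"jaw": 0.3,"slide": [0,-0.003,0],"roll": 0},
    {"jaw": 0.3,"slide": [0,0,0],"roll": 0},
    {"jaw": 0.3,"slide": [0,0,0],"roll": 0},
    {"jaw": 0.3,"slide": [-0.05,0.01,0],"roll": 0},
    {"jaw": 0.3,"slide": [-0.15,0.02,0],"roll": 0},
    {"jaw": 0.3,"slide": [-0.27,0.05,0],"roll": 0},
    {"jaw": 0.3,"slide": [-0.4,0.05,0],"roll": 0},
    {"jaw": 0.3,"slide": [-0.4,0.05,0],"roll": 0},
    {"jaw": 0.3,"slide": [-0.4,0.05,0],"roll": 0},
  ],
)

```text
time_s: 12.5
position: [0.5272, 0.1276, 0.1578]
tool_rot: [-0.46, 0.54, -0.462, -0.532]
force: [-0.7, -0.1, -0.6]
gripper_width: 0.647
```

```bash
python3 - <<'E'
from h import *
fix(0,.15)
s=snapshot('scene')[:,:,::-1];t=snapshot('top')[:,:,::-1]
cv2.imwrite('pics/s7full.png',s);cv2.imwrite('pics/t7full.png',t)
a=cv2.resize(s[150:260,300:390],None,fx=5,fy=5,interpolation=cv2.INTER_CUBIC);b=cv2.resize(t[125:215,250:315],None,fx=5,fy=5,interpolation=cv2.INTER_CUBIC)
b=cv2.copyMakeBorder(b,0,a.shape[0]-b.shape[0],0,0,cv2.BORDER_CONSTANT);cv2.imwrite("pics/st7.png",np.hstack([a,b]))
E
```

```text
t 12.5 p [0.5272 0.1276 0.1578] down [ 0.007 -0.008 -1.   ] jaw 98.6 q7 1.4 slide [0.0209, -0.2456, -0.0062] roll [np.float64(0.001), np.float64(-3.999)]
base xy [-98.3   2.5] F [-0.7 -0.1 -0.6] [0.026 0.04  0.001]
```

View pics/st7.png

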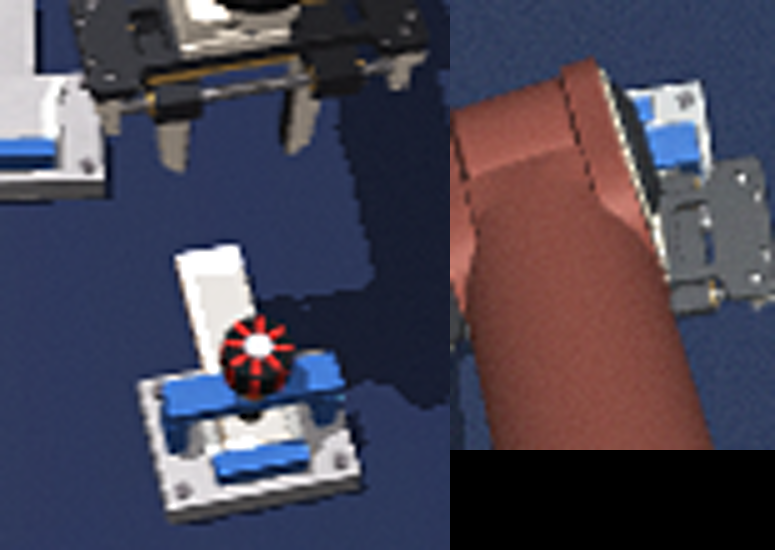

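The strip runs under the pad up to the blue stop (tail at crop (176–240,250), pad at (252,412)). I'll check the tail numerically and move over the knob.

```bash
python3 - <<'E'
from h import *
s=cv2.imread("pics/s7full.png");k=8;x0,y0=328,192
a=cv2.resize(s[y0:216,x0:360],None,fx=k,fy=k,interpolation=cv2.INTER_CUBIC).astype(int)
m=((a.min(2)>140)&(a.max(2)-a.min(2)<40)).astype(np.uint8)
c=max(cv2.findContours(m,cv2.RETR_EXTERNAL,cv2.CHAIN_APPROX_NONE)[0],key=cv2.contourArea)[:,0]
X=ray("scene",(c+.5)/k-.5+[x0,y0],.04)[:,:2]*1000
th=np.radians(8.6);B=np.array([[np.cos(th),np.sin(th)],[-np.sin(th),np.cos(th)]])
b=(X-[624.8,139.8])@B.T;print("tail x",np.percentile(b[:,0],[0,2,5]).round(1),"y",b[b[:,0]<-80,1].min().round(1),b[b[:,0]<-80,1].max().round(1))
E
```

```text
tail x [-128.9 -128.6 -128.5] y -23.1 21.8
```

Request:
step_arm(
  rows=[
    {"jaw": 0.5,"slide": [0.0,-0.12,-0.003],"roll": -0.15},
    {"jaw": 0.5,"slide": [0.0,-0.246,-0.006],"roll": -0.4},
    {"jaw": 0.5,"slide": [0.0,-0.246,-0.006],"roll": -0.4},
    {"jaw": 0.5,"slide": [0.0,-0.246,-0.006],"roll": -0.4},
    {"jaw": 0.5,"slide": [0.0,-0.246,-0.006],"roll": -0.4},
  ],
  newtons=40,
)

```text
time_s: 13.1
position: [0.6212, 0.1391, 0.153]
tool_rot: [-0.368, 0.602, -0.376, -0.601]
force: [-0.2, 0.0, -0.1]
gripper_width: 0.752
```

```bash
python3 -c "
from h import *
plan([.625,.139,.066],116)"
```

```text
t 13.1 p [0.6212 0.1391 0.153 ] down [-0.004 -0.011 -1.   ] jaw 116.6 q7 1.7 slide [0.2174, -0.01, -0.0028] roll [np.float64(0.013), np.float64(-3.987)]
```

The tail reads -128.6 with the mask blooming about 2.5 mm (width reads 45, not 40). That gives about -126 ± 2, consistent with home at -125. Lower onto the knob.

Request:
step_arm(
  rows=[
    {"jaw": 0.5,"slide": [0.08,-0.009,-0.003],"roll": 0},
    {"jaw": 0.5,"slide": [0.15,-0.009,-0.003],"roll": 0},
    {"jaw": 0.5,"slide": [0.19,-0.009,-0.003],"roll": 0},
    {"jaw": 0.5,"slide": [0.217,-0.009,-0.003],"roll": 0},
    {"jaw": 0.5,"slide": [0.217,-0.009,-0.003],"roll": 0},
  ],
)

```text
time_s: 13.6
position: [0.6228, 0.1385, 0.0648]
tool_rot: [-0.367, 0.602, -0.377, -0.602]
force: [0.4, -0.0, -0.4]
gripper_width: 0.747
```

```bash
python3 -c "
from h import *
plan([.625,.139,.066],116)
o=pose()[0];print(np.round(o['force'],1),np.round(o['wrist_torque'],3))
s=snapshot('scene')[:,:,::-1];cv2.imwrite('pics/s8.png',cv2.resize(s[160:260,290:410],None,fx=6,fy=6,interpolation=cv2.INTER_CUBIC))"
```

```text
t 13.6 p [0.6228 0.1385 0.0648] down [-0.007 -0.012 -1.   ] jaw 116.6 q7 1.68 slide [-0.0031, -0.0054, -0.0014] roll [np.float64(0.013), np.float64(-3.987)]
[ 0.4 -0.  -0.4] [ 0.037  0.073 -0.03 ]
```

View pics/s8.png

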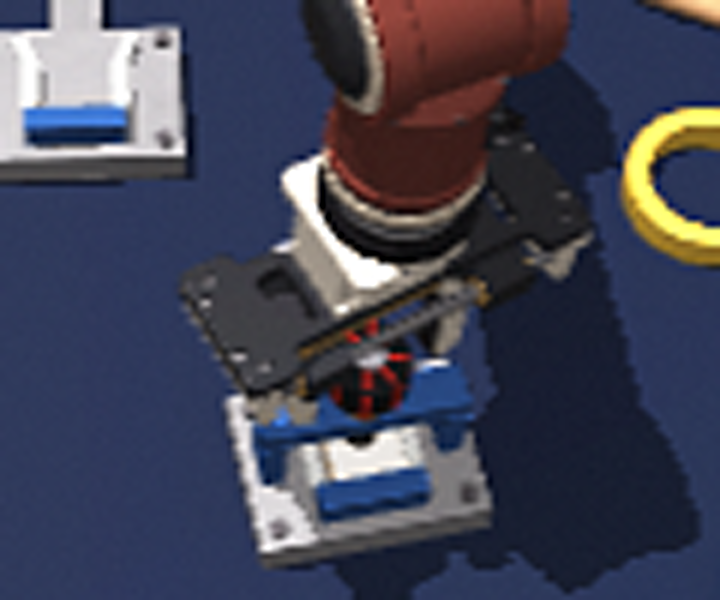

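The fingers sit either side of the knob (left tip about (295,415), right (445,345), knob (368,378)). Close.

Request:
step_arm(
  rows=[
    {"jaw": -0.4,"slide": [-0.003,-0.005,-0.001],"roll": 0},
    {"jaw": -0.4,"slide": [-0.003,-0.005,-0.001],"roll": 0},
    {"jaw": -0.4,"slide": [-0.003,-0.005,-0.001],"roll": 0},
    {"jaw": -0.4,"slide": [-0.003,-0.005,-0.001],"roll": 0},
    {"jaw": -0.4,"slide": [-0.003,-0.005,-0.001],"roll": 0},
    {"jaw": -0.4,"slide": [-0.003,-0.005,-0.001],"roll": 0},
  ],
  newtons=40,
)

```text
time_s: 14.25
position: [0.6262, 0.14, 0.068]
tool_rot: [-0.368, 0.602, -0.375, -0.601]
force: [-0.4, 0.5, 4.3]
gripper_width: 0.467
```

```bash
cat >>h.py <<'E'
def st():
    o,p,R=pose();a=np.degrees(np.arctan2(R[1,2],R[0,2]));print("t",round(o["time_s"],2),"p",p.round(4),"jaw",a.round(2),"q7",round(o["q"][6],3),"F",np.round(o["force"],1),"T",np.round(o["wrist_torque"],3),"w",round(o["gripper_width"],3))
E
python3 -c "
from h import *
st()"
```

```text
t 14.25 p [0.6262 0.14   0.068 ] jaw 116.59 q7 1.682 F [-0.4  0.5  4.3] T [ 0.233  0.244 -0.023] w 0.467
```

Request:
step_arm(
  rows=[
    {"jaw": -0.4,"slide": [0,0,0],"roll": 0.18},
    {"jaw": -0.4,"slide": [0,0,0],"roll": 0.36},
    {"jaw": -0.4,"slide": [0,0,0],"roll": 0.54},
    {"jaw": -0.4,"slide": [0,0,0],"roll": 0.72},
    {"jaw": -0.4,"slide": [0,0,0],"roll": 0.9},
    {"jaw": -0.4,"slide": [0,0,0],"roll": 0.9},
  ],
)

```text
time_s: 14.85
position: [0.6263, 0.1383, 0.068]
tool_rot: [0.553, -0.438, 0.561, 0.433]
force: [-0.5, -2.9, 1.7]
gripper_width: 0.466
```

```bash
python3 -c "
from h import *
st()"
```

```text
t 14.85 p [0.6263 0.1383 0.068 ] jaw 76.04 q7 1.122 F [-0.5 -2.9  1.7] T [-0.451  0.116 -0.08 ] w 0.466
```

Free-running torque is 0.08 N m. Next are 8° steps, reading the torque after each; three per batch can't overshoot the 45°.

Request:
step_arm(
  rows=[
    {"jaw": -0.4,"slide": [0,0,0],"roll": 0.18},
    {"jaw": -0.4,"slide": [0,0,0],"roll": 0.18},
  ],
)

```text
time_s: 15.05
position: [0.6262, 0.1379, 0.068]
tool_rot: [0.582, -0.399, 0.59, 0.393]
force: [-1.0, -1.4, 2.2]
gripper_width: 0.465
```

```bash
python3 -c "
from h import *
st()"
```

```text
t 15.05 p [0.6262 0.1379 0.068 ] jaw 68.06 q7 1.012 F [-1.  -1.4  2.2] T [-0.147  0.176 -0.069] w 0.465
```

Request:
step_arm(
  rows=[
    {"jaw": -0.4,"slide": [0,0,0],"roll": 0.18},
    {"jaw": -0.4,"slide": [0,0,0],"roll": 0.18},
  ],
)

```text
time_s: 15.25
position: [0.626, 0.1376, 0.068]
tool_rot: [0.608, -0.358, 0.616, 0.351]
force: [-0.9, -1.6, 3.0]
gripper_width: 0.468
```

```bash
python3 -c "
from h import *
st()"
```

```text
t 15.25 p [0.626  0.1376 0.068 ] jaw 60.17 q7 0.903 F [-0.9 -1.6  3. ] T [-0.177  0.255 -0.096] w 0.468
```

Request:
step_arm(
  rows=[
    {"jaw": -0.4,"slide": [0,0,0],"roll": 0.18},
    {"jaw": -0.4,"slide": [0,0,0],"roll": 0.18},
  ],
)

```text
time_s: 15.45
position: [0.6258, 0.1373, 0.068]
tool_rot: [0.631, -0.316, 0.638, 0.308]
force: [-1.6, -1.9, 1.8]
gripper_width: 0.468
```

```bash
python3 -c "
from h import *
st()"
```

```text
t 15.45 p [0.6258 0.1373 0.068 ] jaw 52.33 q7 0.795 F [-1.6 -1.9  1.8] T [-0.229  0.285 -0.086] w 0.468
```

Request:
step_arm(
  rows=[
    {"jaw": -0.4,"slide": [0,0,0],"roll": 0.18},
    {"jaw": -0.4,"slide": [0,0,0],"roll": 0.18},
  ],
)

```text
time_s: 15.65
position: [0.6256, 0.137, 0.068]
tool_rot: [0.651, -0.272, 0.658, 0.263]
force: [-1.8, -1.2, 3.4]
gripper_width: 0.465
```

```bash
python3 -c "
from h import *
st()"
```

```text
t 15.65 p [0.6256 0.137  0.068 ] jaw 44.52 q7 0.688 F [-1.8 -1.2  3.4] T [-0.299  0.4   -0.082] w 0.465
```

Request:
step_arm(
  rows=[
    {"jaw": -0.4,"slide": [0,0,0],"roll": 0.18},
    {"jaw": -0.4,"slide": [0,0,0],"roll": 0.18},
  ],
)

```text
time_s: 15.85
position: [0.6253, 0.1367, 0.068]
tool_rot: [0.667, -0.228, 0.675, 0.219]
force: [-1.2, -2.3, 2.6]
gripper_width: 0.469
```

```bash
python3 -c "
from h import *
st()"
```

```text
t 15.85 p [0.6253 0.1367 0.068 ] jaw 36.85 q7 0.581 F [-1.2 -2.3  2.6] T [-0.262  0.375  0.284] w 0.469
```

Request:
step_arm(
  rows=[
    {"jaw": -0.4,"slide": [0,0,0],"roll": 0.18},
    {"jaw": -0.4,"slide": [0,0,0],"roll": 0.18},
  ],
)

```text
time_s: 16.05
position: [0.625, 0.1365, 0.0679]
tool_rot: [0.68, -0.183, 0.688, 0.173]
force: [-1.6, -1.5, 2.3]
gripper_width: 0.465
```

```bash
python3 -c "
from h import *
st()"
```

```text
t 16.05 p [0.625  0.1365 0.0679] jaw 29.15 q7 0.475 F [-1.6 -1.5  2.3] T [-0.307  0.461  0.324] w 0.465
```

Torque jumped from -0.08 to +0.28 N m between jaw yaw 44.5° and 36.9°, so the bite is at about 40.7° ± 4°. The target is 45° past that, at jaw yaw about -5°, i.e. roll 34.2° = 0.76. I'll raise the grip to 60 N against slip.

Request:
step_arm(
  rows=[
    {"jaw": -0.4,"slide": [0,0,0],"roll": 0},
    {"jaw": -0.4,"slide": [0,0,0],"roll": 0.15},
    {"jaw": -0.4,"slide": [0,0,0],"roll": 0.3},
    {"jaw": -0.4,"slide": [0,0,0],"roll": 0.45},
    {"jaw": -0.4,"slide": [0,0,0],"roll": 0.6},
    {"jaw": -0.4,"slide": [0,0,0],"roll": 0.76},
    {"jaw": -0.4,"slide": [0,0,0],"roll": 0.76},
    {"jaw": -0.4,"slide": [0,0,0],"roll": 0.76},
  ],
  newtons=60,
)

```text
time_s: 16.85
position: [0.6234, 0.1363, 0.0674]
tool_rot: [0.703, 0.023, 0.71, -0.036]
force: [-3.7, -2.7, 3.7]
gripper_width: 0.467
```

```bash
python3 -c "
from h import *
st()"
```

```text
t 16.85 p [0.6234 0.1363 0.0674] jaw -4.79 q7 0.005 F [-3.7 -2.7  3.7] T [-0.351  1.179  0.406] w 0.467
```

Request:
step_arm(
  rows=[
    {"jaw": 0.5,"slide": [0,0,0],"roll": 0},
    {"jaw": 0.5,"slide": [0,0,0],"roll": 0},
    {"jaw": 0.5,"slide": [0,0,0],"roll": 0},
    {"jaw": 0.5,"slide": [0,0,0],"roll": 0},
    {"jaw": 0.5,"slide": [-0.05,0,0],"roll": 0},
    {"jaw": 0.5,"slide": [-0.12,0,0],"roll": 0},
    {"jaw": 0.5,"slide": [-0.22,0,0],"roll": 0},
    {"jaw": 0.5,"slide": [-0.22,0,0],"roll": 0},
  ],
)

```text
time_s: 17.65
position: [0.6291, 0.138, 0.1615]
tool_rot: [0.708, 0.024, 0.705, -0.035]
force: [-0.2, -0.0, -0.3]
gripper_width: 0.75
```

```bash
python3 -c "
from h import *
st();fix(-.12,.17,.15)"
```

```text
t 17.65 p [0.6291 0.138  0.1615] jaw -4.76 q7 -0.041 F [-0.2 -0.  -0.3] T [-0.046  0.031  0.04 ] w 0.75
t 17.65 p [0.6291 0.138  0.1615] down [ 0.003 -0.016 -1.   ] jaw -4.8 q7 -0.04 slide [-0.0274, 0.2987, -0.3894] roll [np.float64(1.703), np.float64(-2.297)]
base xy [ 3.9 -2.4] F [-0.2 -0.  -0.3] [-0.046  0.031  0.04 ]
```

Request:
step_arm(
  rows=[
    {"jaw": 0.5,"slide": [-0.1,0.3,-0.3],"roll": 0},
    {"jaw": 0.5,"slide": [-0.1,0.3,-0.3],"roll": 0},
    {"jaw": 0.5,"slide": [-0.1,0.3,-0.3],"roll": 0},
    {"jaw": 0.5,"slide": [-0.1,0.3,-0.3],"roll": 0},
    {"jaw": 0.5,"slide": [-0.1,0.3,-0.3],"roll": 0},
  ],
)

```text
time_s: 18.15
position: [0.517, 0.2737, 0.1995]
tool_rot: [0.708, 0.022, 0.706, -0.03]
force: [0.7, 0.2, 0.3]
gripper_width: 0.753
```

```bash
python3 - <<'E'
from h import *
s=snapshot('scene')[:,:,::-1];t=snapshot('top')[:,:,::-1]
a=cv2.resize(s[190:260,315:385],None,fx=6,fy=6,interpolation=cv2.INTER_CUBIC);b=cv2.resize(t[130:200,250:310],None,fx=6,fy=6,interpolation=cv2.INTER_CUBIC)
cv2.imwrite("pics/end.png",np.hstack([a,b]));cv2.imwrite("pics/endt.png",t);cv2.imwrite("pics/ends.png",s)
# strip tail before/after, bystanders unchanged
d=cv2.absdiff(s,cv2.imread("pics/s7full.png")).max(2);print("diff tail",d[195:212,332:345].max(),"bystanders scene diff",[int((cv2.absdiff(s,cv2.imread('pics/scene0.png')).max(2)[r]>60).sum()) for r in(np.s_[185:232,210:232],np.s_[200:270,408:445],np.s_[245:285,180:280])])
E
```

```text
diff tail 32 bystanders scene diff [0, 77, 0]
```

View pics/end.png

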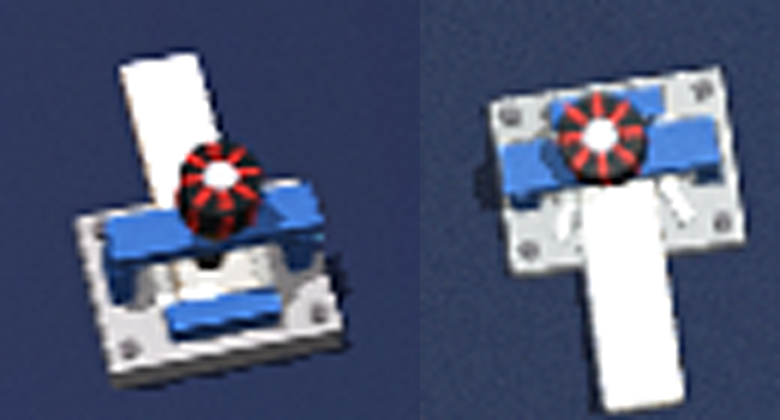

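The strip lies between the rails, parallel to the base and under the pad (tail at top crop (645,408), pad down at scene crop (208,258)). I'll do one last numeric tail check in the top view, then hand in.

```bash
python3 - <<'E'
from h import *
t=cv2.imread("pics/endt.png");k=8;x0,y0=270,166
a=cv2.resize(t[y0:206,x0:304],None,fx=k,fy=k,interpolation=cv2.INTER_CUBIC).astype(int)
c=max(cv2.findContours((a.min(2)>225).astype(np.uint8),cv2.RETR_EXTERNAL,cv2.CHAIN_APPROX_NONE)[0],key=cv2.contourArea)[:,0]
X=ray("top",(c+.5)/k-.5+[x0,y0],.04)[:,:2]*1000;th=np.radians(8.6)
b=(X-[624.8,139.8])@np.array([[np.cos(th),np.sin(th)],[-np.sin(th),np.cos(th)]]).T
q=b[b[:,0]<-70];print("tail",b[:,0].min().round(1),np.percentile(b[:,0],5).round(1),"y",q[:,1].min().round(1),q[:,1].max().round(1))
d=cv2.absdiff(cv2.imread("pics/ends.png"),cv2.imread("pics/scene0.png")).max(2)>60;y,x=np.nonzero(d[200:270,408:445]);print("diff px at",x.min()+408,x.max()+408,y.min()+200,y.max()+200)
E
```

```text
tail -125.1 -124.6 y -18.3 22.0
diff px at 409 441 200 228
```

```bash
python3 -c "
from plant import ctrl
print(ctrl.sign_off())"
```

```text
the job is handed in; nothing more can be done
None
```

I slid the sandwich specimen home against the blue stop and clamped it, then let go of the knob, backed the arm clear and handed the job in at about 18 s.

**Specimen:** The end met the stop with about 6.5 N of reaction. The last top view puts its tail at x = -125.1 mm in the base's frame, where -125 is home. It lies about 2 mm off centre between the rails. The scene camera had read the tail at about -128.6 mm earlier. I put that down to camera offset and the white area spreading in the mask.

**Knob:** Torque jumped by about 0.37 N m between two 8° steps, so I know the bite only to ±4°. I then turned to about 45° past the middle of that step. The torque held to the end, so I saw no sign of slip. I did not check the knob's angle separately in the pictures.

**Problems and open points:**
- **First grasp:** The first two closings shut above the strip without touching it. The reported tool height reads about 30 mm lower than the real finger tips, so I worked from contact heights after that.
- **Bystanders:** The laminate, can and cup areas looked unchanged. A patch of 77 pixels beside the white tape differed from the first picture. It is probably the arm's shadow, since the arm never went near there, but I did not confirm it.

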